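# Add a slotted spacer under the sprung collar of a spindle stand

## Task

Pick up the loose grey slotted spacer by its black tab and slide it sideways onto the stem of the spindle stand, between the brass spacer that is already there and the red sprung collar, until it is fully home and flat, with its slot pointing the opposite way to the brass spacer's slot so that the two cannot slip out together; then let go. Feel your way in gently, as the height of the stack is not measured: keep the spacer flat on the brass one so that the collar rises no further than it must, and do not force the stand or turn the brass spacer. Leave the mallet, the oil can and the small wooden former where they are.

Things in the scene. Friction and masses are not known exactly. Their poses are not given: they have to be found in the camera images.
- spacer_centre (a point): Loose steel-grey slotted spacer, starts flat on the bench: disc 64 mm across, 10 mm thick, 0.1 to 0.16 kg, a 15 mm wide slot from its centre to the rim; opposite the slot an ear (26 mm wide, to 61 mm from the centre) with an upright black tab. Point: disc centre (centre of the round slot end, radius 7.5 mm), half-way through the thickness. x points out of the slot, z up towards the tab's top.
- spacer_tab (a point): Middle of the loose spacer's upright black tab, 47 mm from the disc's centre (at its x = -47 mm), 34 mm above the disc's underside. The tab is 12 mm thick (along y), 27 mm wide (along x) and stands on the ear from 10 to 58 mm above the underside. Pinch it across its 12 mm from above. Same axes as spacer_centre.
- spacer_mouth (a point): Middle of the loose spacer's slot mouth, 27 mm from the disc's centre, half-way through the thickness. Here its two prongs end flat, 10.5 to 17 mm either side of the slot's middle (mouth flared to 21 mm). They are wedges: from 11 mm to 27 mm out from the centre the top slopes from 10 down to 4 mm above the underside; the last 4 mm of the underside rises 1 mm. Same axes.
- stand: Fixed spindle stand: round grey base (96 mm across, 12 mm high), upright 12 mm steel stem, top 110 mm above the bench. Origin: stem axis at bench level, z up; its yaw means nothing. On the stem, from below: nut, sprung pan (48 mm across), brass spacer, 5.5 mm gap, red sprung collar, coil spring, knurled head (27 mm across, its top 40 mm above the brass). Load it with less than 20 N.
- lower_spacer: Brass slotted spacer on the stem: same outline as the loose one, flat, no tab; turns stiffly, must not be turned. Origin: stem axis at BENCH level, not its own height; x out of its slot, z up. Its height changes from run to run and is not measured: its top face is 44 to 66 mm above the bench (all above it goes with it), to be found by touch. Gives 1 mm per 6 N sideways, 8 N down.
- lower_slot (a point): Point at bench level straight below the middle of the brass spacer's slot mouth, 27 mm out from the stem's axis.
- collar (a joint): Rise (m) of the red sprung collar above its rest: 0 at rest, its underside 5.5 mm above the brass spacer; 0.0035 to 0.0045 with the loose spacer under it; its spring is overstretched above 0.0065. It is 34 mm across, the lower edge chamfered 1 mm, and its spring presses down with about 2 to 3 N.
- mallet: Wooden mallet lying on the bench, 66 x 215 x 64 mm; leave alone. Origin under its middle.
- oil_can: Small blue oil can with a thin bent spout, 72 x 85 x 186 mm, standing on the bench; leave alone. Origin at the centre of its underside.
- former_j: The smaller of two turned wooden formers (short hollow cups), 62 mm across, 55 mm tall, standing on the bench; leave alone. Origin at the centre of its underside.
Mind the look-alikes: they are no part of the job. There is more than one size of the part that bears spacer_centre; the job needs the smallest. What is shaped like the stand but turquoise is not meant.

How it is judged:
At the end, for the whole second after the job is handed in: The loose spacer lies flat (within 3.5 degrees) between the brass spacer and the red collar, which it lifts by 2.5 to 6 mm, its centre within 3 mm of the stem's axis, its slot opposite to the brass spacer's slot within about 30 degrees, and is let go (horizontal distance between spacer_centre and stand below 0.003 m and x of spacer_mouth in the frame of lower_spacer below -0.0225 m and value of joint collar between 0.0025 and 0.006 m and angle between spacer_centre's own z axis and vertical below 0.06 rad); the robot touches nothing.
It fails at once if the stand and what it carries is loaded with 20 N or more (contact force between stand and anything else above 20 N).
It fails at once if the collar is raised by more than 6.5 mm, overstretching its spring (value of joint collar above 0.0065 m).
It fails at once if the brass spacer is turned (by more than about 13 degrees) (distance of lower_slot from where it was at the start of the episode above 0.006 m).
It fails at once if a bystander (mallet, oil can or former) is moved by more than 15 mm (distance of any of mallet, oil_can, former_j from where it was at the start of the episode above 0.015 m).
It also fails if it takes over 45 s, if anything falls off the work surface, if the arm or the gripper's body presses on something with over 40 N, if the wrist force passes 120 N, or if a joint passes its speed limit or range.

## Robot

A 7-joint arm with a two-finger parallel gripper is mounted at the origin on a cart in front of the work surface, level with it; the furniture and walls round the work are solid. World frame = base frame: x ahead of the robot, y to its left, z up, the work surface at z = 0. Lengths are in m, angles in rad, forces in N, time in s.
With the tool pointing down it reaches from about 0.4 to 0.9 m from the base axis. Payload 5.6 kg.
Tool frame: the origin (TCP) lies midway between the tips of the shut fingers; the grasp point (between the pads) lies 19 mm behind it; y points along the fingers, z is the direction in which the jaws open and shut, and the axes are right-handed (so a half turn about y gives the same grasp; the last joint's range is limited). The gripper opens to 92 mm and grips with 3 to 60 N. Pads are 20 mm wide; open, the fingers measure 128 mm over their backs; the gripper's body (75 mm by 189 mm) begins 69 mm behind the grasp point.
Start: joints at [1.06, 0.468, -0.012, 1.603, 0.006, 1.071, -0.056], TCP at [0.293, -0.58, 0.215] pointing down, gripper open.
Joint ranges: [-2.53, 2.53], [-0.31, 2.02], [-1.57, 1.55], [0.28, 2.44], [-1.29, 4.43], [0.15, 1.84], [-2.92, 2.92]. Speed limits (rad/s): [2.57, 2.57, 3.14, 3.14, 3.14, 3.14, 3.14].

## Interface

Orientations are given as a 3x3 rotation matrix whose columns are the frame's x, y, z axes.
In Python, from station import env, effector, solver, viewer, workorder, search_frame, tip_of gives the robot as it stands. Calls block until the motion is done:
- env.reach(position, orientation): joint-space move of the TCP to a pose.
- env.movel(position, frame=None, rate=0.15): straight line of the TCP; frame=None keeps the orientation; rate is the mean speed in m/s.
- env.goto_joints(angles): joint-space move.
- effector.release() and effector.grasp(squeeze=None): open the fingers fully, or close them until they stop; squeeze is the grip in N (None keeps the last).
- env.pause(seconds).
- solver.inverse_kinematics(position, orientation): joint angles nearest the present ones, or None.
- env.sense(): the state.
- viewer.read_camera(name): name is "side" or "top" or "wrist"; returns (picture, depth): 420x560x3 uint8, red, green, blue; 420x560 float32, m along the optical axis (not along the pixel's ray), 0 where there is no reading.
- viewer.camera_info(name): a dict with "intrinsics" (3x3 intrinsics, pixels), "dist_coeffs" ([k1, k2, p1, p2, k3] as OpenCV has them; the pictures are not rectified), "eye" and "rotation" of the camera in the world; the wrist camera has in their place "T_tool_cam" (4x4, takes a point from camera to tool coordinates, whose origin is the TCP and whose axes are the tool frame's). Camera axes: x right, y up, looking along -z (the intrinsics and any distortion apply to the point x, -y, -z); pixel columns grow to the right and rows downward; lengths in m; the calibration is good to about 2 mm. A picture is of the moment at which its call begins: read the wrist's pose just before it. camera_info takes no time and is no camera call.
A pose or a line that the arm cannot do raises env.PlanningError and nothing moves.
- workorder.finish_job(): hands the job in, once; it reports no verdict.
Trained networks look in the newest picture that a camera, given by its name, has taken for a name from the list of things; names that differ only in an ending like _2 or _b are one class to them, and where a whole thing is asked for, a point or a joint stands for the part that bears it (a point fixed in the world has none). Each returns a list of dicts, best first, with "score" (0 to 1); they miss things now and then, are a little off and sometimes report something else, mostly with a low value. They report only what shows in the picture. A call takes as long as a camera call. They do not tell look-alikes from the thing itself.
- search_frame(camera, name): "at" ([x, y, z] in m, in world coordinates, good to about 4 mm: the middle of the surface that is visible of it).
- tip_of(camera, name): "at" ([x, y, z] in m, in world coordinates, good to about 4 mm: a listed point, or the origin of a listed thing).
The state is a dict: "t": time; "joint_positions": joint angles; "joint_velocities": joint speeds; "tau": joint torques, N m; "ee_pos": TCP position; "tcp_rot": TCP orientation; "wrist_force": force on the tool from outside, world axes, zero at the start; "moment": the same for the moment, N m; "gripper_width": finger opening in m.
Only numpy, scipy, OpenCV 4.12 (cv2) and the standard library are available. Lean on these libraries where they do the work, as an engineer would, in place of code of your own. Each camera call takes 0.05 s, during which the arm holds its last target.

## Working session

There is one attempt and no reset: what is moved stays moved. The work goes in short steps, each a Python script; the robot and the scene stay as the last script left them, time stands still between calls to the robot, and variables do not carry over. Pictures are saved under pics/ and viewed, and the job is handed in when it is done.

```bash
mkdir -p pics; ls; cat > h.py <<'E'
import numpy as np, cv2, json
from station import env, effector, solver, viewer, workorder, search_frame, tip_of
def cam(name):
    s=env.sense(); p,d=viewer.read_camera(name); i=viewer.camera_info(name)
    if 'T_tool_cam' in i:
        T=np.eye(4);T[:3,:3]=s['tcp_rot'];T[:3,3]=s['ee_pos'];T=T@np.array(i['T_tool_cam'])
        R,e=T[:3,:3],T[:3,3]
    else: R,e=np.array(i['rotation']),np.array(i['eye'])
    return p,d,np.array(i['intrinsics']),np.array(i['dist_coeffs']),R,e
def save(n,p): cv2.imwrite('pics/'+n+'.png',cv2.cvtColor(p,cv2.COLOR_RGB2BGR))
def cloud(c):
    p,d,K,D,R,e=c
    h,w=d.shape
    uv=np.stack(np.meshgrid(np.arange(w),np.arange(h)),-1).reshape(-1,1,2).astype(np.float64)
    n=cv2.undistortPoints(uv,K,D).reshape(h,w,2)
    P=np.stack([n[...,0]*d,-n[...,1]*d,-d],-1)@R.T+e
    P[d<=0]=np.nan
    return P
def proj(c,X):
    p,d,K,D,R,e=c
    q=(np.atleast_2d(X)-e)@R; q=q*np.array([1,-1,-1])
    return cv2.projectPoints(q.reshape(-1,1,3),np.zeros(3),np.zeros(3),K,D)[0].reshape(-1,2)
E
python3 - <<'E'
from h import *
s=env.sense();print(s['t'],s['tcp_rot'].__repr__(),s['wrist_force'],s['gripper_width'])
for n in ['side','top','wrist']:
    c=cam(n);save(n+'0',c[0]); print(n,c[2].tolist(),c[5],c[4].tolist())
    np.savez('pics/'+n+'0.npz',*c)
    if n!='wrist':
        for o in ['spacer_centre','spacer_tab','spacer_mouth','stand','lower_spacer','lower_slot','mallet','oil_can','former_j']:
            for r in tip_of(n,o)[:4]: print(n,o,np.round(r['at'],4),round(r['score'],2),np.round(proj(c,r['at'])[0]))
print(env.sense()['t'])
E
```

```text
pics
0.0 array([[-8.92573655e-01, -8.95093519e-04,  4.50900731e-01],
       [-4.50901605e-01,  1.51798257e-03, -8.92572372e-01],
       [ 1.14476293e-04, -9.99998447e-01, -1.75851036e-03]]) [-0.22644623  0.47724565  0.39257001] 0.09165797746618942
side [[422.14596073428584, 0.0, 271.8868077163998], [0.0, 422.14596073428584, 202.24759604984013], [0.0, 0.0, 1.0]] [0.48060439 0.47463024 0.54286923] [[-0.984581321496593, 0.10215758412787139, -0.1419980611317608], [-0.17492381147492922, -0.5802364086108224, 0.7954416196689096], [-0.0011320508406560054, 0.8080158031422231, 0.5891597239571987]]
side spacer_centre [ 0.4005 -0.1404  0.0079] 0.83 [371. 246.]
side spacer_centre [ 0.5859 -0.0052  0.0032] 0.76 [261. 289.]
side spacer_centre [ 0.5878 -0.1635  0.0076] 0.66 [275. 228.]
side spacer_tab [ 0.5423 -0.1467  0.0345] 0.89 [297. 225.]
side spacer_tab [ 0.5779 -0.0661  0.0425] 0.77 [272. 248.]
side spacer_tab [ 0.458  -0.1701  0.0471] 0.59 [343. 217.]
side spacer_mouth [0.602  0.0287 0.0076] 0.98 [247. 301.]
side spacer_mouth [ 6.077e-01 -1.790e-01  5.000e-04] 0.74 [267. 225.]
side spacer_mo
[... 1845 characters left out ...]
op lower_spacer [ 0.5006 -0.3769  0.0011] 0.84 [352. 241.]
top lower_spacer [ 0.3714 -0.3406 -0.0018] 0.83 [339. 294.]
top mallet [ 0.7152 -0.3472  0.0039] 0.88 [337. 156.]
top mallet [ 0.5423 -0.1429  0.0329] 0.38 [256. 226.]
top oil_can [ 7.852e-01 -5.840e-02  1.000e-04] 0.66 [221. 132.]
top former_j [ 0.7886 -0.1682 -0.001 ] 0.92 [265. 129.]
wrist [[325.4980865199518, 0.0, 284.1318428990038], [0.0, 325.4980865199518, 207.20283425195095], [0.0, 0.0, 1.0]] [ 0.36593156 -0.54350117  0.38560555] [[0.4507891917270413, 0.8539784630550694, 0.2598266523283915], [-0.8926304371700384, 0.43129725662733664, 0.13112428860953096], [-8.520389194355706e-05, -0.29103859033439405, 0.9567113105197732]]
1.05
```

View pics/side0.png

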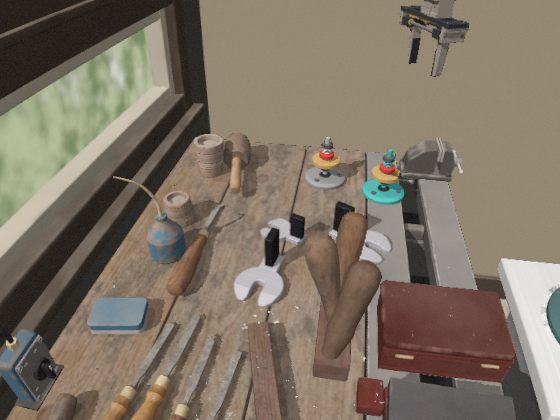

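View pics/top0.png

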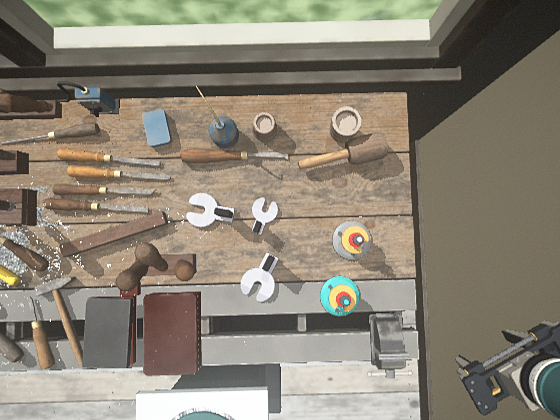

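View pics/wrist0.png

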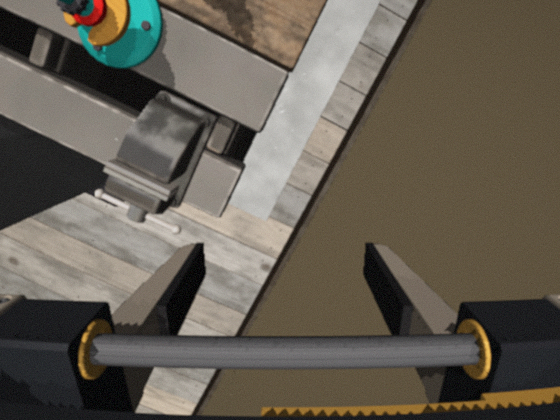

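Candidates for the spacer in the top view are a large one at (203,210), a medium one at (257,285) and the smallest at (265,212). For the last one, the centre-to-tab distance measures 47 mm, which matches the description. The stands are grey at (352,240) and turquoise at (341,295), so I want the grey one. Close crops next.

```bash
python3 - <<'E'
from h import *
im=cv2.imread('pics/top0.png')
a=cv2.resize(im[185:250,235:300],(520,520),interpolation=cv2.INTER_CUBIC)
b=cv2.resize(im[210:275,320:385],(520,520),interpolation=cv2.INTER_CUBIC)
cv2.imwrite('pics/crop1.png',cv2.resize(np.hstack([a,b]),(800,400)))
im=cv2.imread('pics/side0.png')
a=cv2.resize(im[195:255,250:320],(560,480),interpolation=cv2.INTER_CUBIC)
b=cv2.resize(im[130:190,290:360],(560,480),interpolation=cv2.INTER_CUBIC)
cv2.imwrite('pics/crop2.png',cv2.resize(np.hstack([a,b]),(800,343)))
E
```

```text
(no output)
```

View pics/crop1.png

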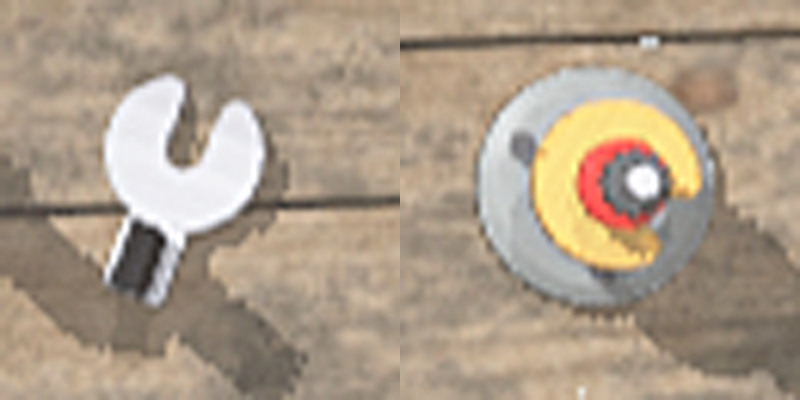

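View pics/crop2.png

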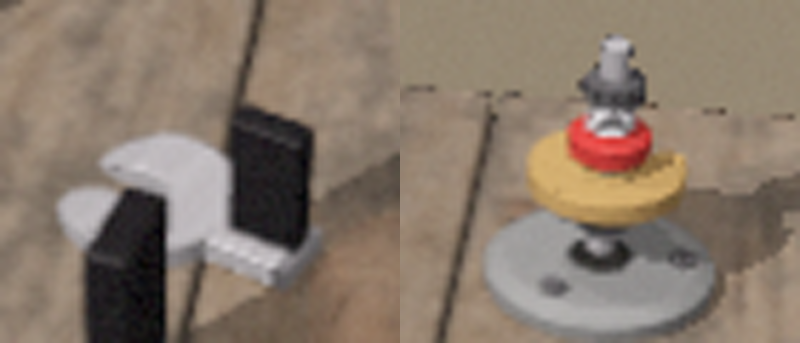

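The crops confirm the choice: the smallest spacer, with its slot pointing up and right and its black tab at lower left. On the grey stand, the brass slot points to lower right, so about (-x,-y) in world. Next I'll refine the poses using the depth data.

```bash
cat > meas.py <<'E'
from h import *
def load(n):
    z=np.load(f'pics/{n}.npz'); return [z[k] for k in z.files]
def circ(P):
    A=np.c_[2*P[:,:2],np.ones(len(P))];s=np.linalg.lstsq(A,(P[:,:2]**2).sum(1),rcond=None)[0]
    return s[:2],np.sqrt(s[2]+s[:2]@s[:2])
E
python3 - <<'E'
from meas import *
for n in ['top0','side0']:
    c=load(n);P=cloud(c);im=c[0].astype(int)
    hsv=cv2.cvtColor(c[0],cv2.COLOR_RGB2HSV)
    # stand region
    near=(np.hypot(P[...,0]-.505,P[...,1]+.373)<.075)
    for lo,hi in [(-.02,.006),(.006,.018)]:
        m=near&(P[...,2]>lo)&(P[...,2]<hi); print(n,lo,m.sum(),np.nanmean(P[m],0))
    br=near&(hsv[...,0]>12)&(hsv[...,0]<28)&(hsv[...,1]>90)&(P[...,2]>.03)
    rd=near&((hsv[...,0]<6)|(hsv[...,0]>174))&(hsv[...,1]>150)&(P[...,2]>.03)
    for k,m in [('brass',br),('red',rd)]:
        print(n,k,m.sum(),np.round(np.nanmean(P[m],0),4),np.round(np.nanpercentile(P[m][:,2],[5,25,50,75,95]),4))
    hi=near&(P[...,2]>.09); print('head',hi.sum(),np.round(np.nanmean(P[hi],0),4),np.nanmax(P[near][:,2]))
    # spacer
    near=(np.hypot(P[...,0]-.587,P[...,1]+.166)<.045)
    m=near&(hsv[...,1]<45)&(hsv[...,2]>130); Q=P[m]; print('disc',m.sum(),np.round(Q.mean(0),4),np.round(np.percentile(Q[:,2],[5,50,95]),4))
    near=(np.hypot(P[...,0]-.543,P[...,1]+.146)<.03)&(P[...,2]>.045); Q=P[near]; print('tab',near.sum(),np.round(Q.mean(0),4),Q[:,2].max())
E
```

```text
top0 -0.02 1664 [ 5.03623269e-01 -3.70998484e-01  4.92805539e-04]
top0 0.006 624 [ 0.50399016 -0.36807817  0.01139678]
top0 brass 358 [ 0.5064 -0.3698  0.0561] [0.0531 0.0545 0.0558 0.057  0.0589]
top0 red 52 [ 0.5034 -0.3667  0.0724] [0.0685 0.0703 0.0713 0.0721 0.0877]
head 98 [ 0.5054 -0.3734  0.0993] 0.11429310340677135
disc 489 [ 0.582  -0.1618  0.0097] [0.0011 0.0101 0.013 ]
tab 61 [ 0.5423 -0.1461  0.0577] 0.060680547661236095
side0 -0.02 944 [ 0.50186668 -0.35275098 -0.00068715]
side0 0.006 629 [ 0.50643625 -0.36224065  0.01091521]
side0 brass 289 [ 0.5065 -0.3597  0.0531] [0.0468 0.0522 0.0541 0.0549 0.0559]
side0 red 84 [ 0.5053 -0.3641  0.0681] [0.0625 0.0657 0.069  0.0707 0.0717]
head 86 [ 0.5065 -0.3698  0.0987] 0.11037334764892587
disc 419 [ 0.583  -0.164   0.0072] [-0.0008  0.0083  0.0106]
tab 124 [ 0.5431 -0.1417  0.0536] 0.05862428027511529
```

```bash
cat >> h.py <<'E'
def Rt(ang):  # tool pointing down, tool x = -(cos,sin)(ang)
    x=-np.array([np.cos(ang),np.sin(ang),0]); y=np.array([0,0,-1.]); return np.c_[x,y,np.cross(x,y)]
E
python3 - <<'E'
from h import *
i=viewer.camera_info('wrist');print(np.round(i['T_tool_cam'],4).tolist())
for a,p in [(54,(.505,-.373,.20)),(-25,(.543,-.146,.10)),(-25,(.543,-.146,.016)),(54,(.505-.075*.59,-.373-.075*.81,.09))]:
    q=solver.inverse_kinematics(np.array(p),Rt(np.radians(a))); print(a,None if q is None else np.round(q,2))
u=np.array([np.cos(np.radians(54)),np.sin(np.radians(54)),0])
env.reach(np.array([.505,-.373,.22])-.02*u,Rt(np.radians(54)))
c=cam('wrist');save('w1',c[0]);np.savez('pics/w1.npz',*c)
for o in ['stand','lower_spacer','lower_slot','collar']:
    for r in (tip_of if o!='collar' else search_frame)('wrist',o)[:2]: print(o,np.round(r['at'],4),round(r['score'],2),np.round(proj(c,r['at'])[0]))
print(env.sense()['t'])
E
```

```text
[[0.0001, -0.9567, -0.291, -0.0816], [0.0002, 0.291, -0.9567, -0.171], [1.0, 0.0, 0.0002, 0.0001], [0.0, 0.0, 0.0, 1.0]]
54 [ 0.72  0.46 -0.19  1.66  0.1   1.03 -0.12]
-25 [ 0.22  0.47 -0.02  1.91  0.01  0.76 -1.82]
-25 [ 0.19  0.6   0.02  1.94 -0.02  0.6  -1.79]
54 [ 0.81  0.59 -0.15  1.73  0.11  0.83 -0.02]
stand [ 5.033e-01 -3.727e-01  4.000e-04] 0.88 [283. 160.]
stand [ 3.720e-01 -3.398e-01 -2.000e-04] 0.68 [184. 201.]
lower_spacer [ 0.5092 -0.375  -0.0024] 0.7 [288. 158.]
lower_spacer [ 0.3645 -0.3449  0.0025] 0.69 [181. 208.]
lower_slot [ 5.094e-01 -3.788e-01  4.000e-04] 0.69 [290. 161.]
collar [ 0.5117 -0.3641  0.0742] 0.83 [285. 159.]
collar [ 0.3797 -0.3367  0.0691] 0.83 [168. 212.]
2.375
```

View pics/w1.png

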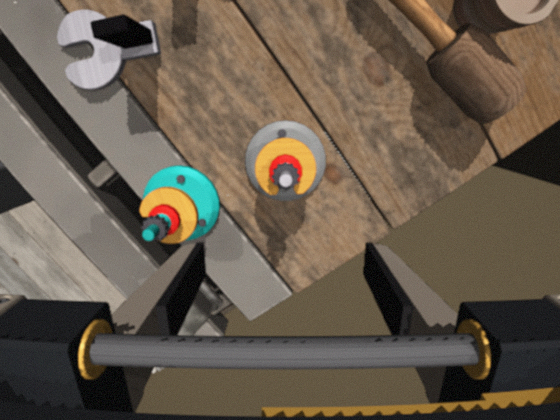

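```bash
cat > fit.py <<'E'
from meas import *
from scipy.optimize import minimize
def poly_brass(ax,ang,z):
    h=np.radians
    t=np.linspace(np.arcsin(17/32),2*np.pi-np.arcsin(17/32),80)
    o=np.c_[32*np.cos(t),32*np.sin(t)]
    s=np.linspace(-np.pi/2,-3*np.pi/2,20)
    inn=np.c_[7.5*np.cos(s),7.5*np.sin(s)]
    pts=np.vstack([o,[[27,-17],[27,-10.5],[23,-7.5]],inn,[[23,7.5],[27,10.5],[27,17]]])/1000
    c,sn=np.cos(ang),np.sin(ang)
    return np.c_[pts@np.array([[c,sn],[-sn,c]])+ax,np.full(len(pts),z)]
def disc(ax,r,z):
    t=np.linspace(0,2*np.pi,80);return np.c_[ax[0]+r*np.cos(t),ax[1]+r*np.sin(t),np.full(80,z)]
def fill(c,polys,S=8,win=None):
    x0,y0,x1,y1=win
    m=np.zeros(((y1-y0)*S,(x1-x0)*S),np.uint8)
    for X in polys:
        q=(proj(c,X)-[x0-.5,y0-.5])*S
        cv2.fillPoly(m,[np.round(q).astype(np.int32)],255)
    return cv2.resize(m,(x1-x0,y1-y0),interpolation=cv2.INTER_AREA)/255.
E
python3 - <<'E'
from fit import *
for n,win in [('w1',(225,110,345,215)),('top0',(320,205,390,275)),('side0',(290,125,360,200))]:
    c=load(n);im=c[0];hsv=cv2.cvtColor(im,cv2.COLOR_RGB2HSV);H,S,V=[hsv[...,i].astype(int) for i in range(3)]
    P=cloud(c)
    near=np.hypot(P[...,0]-.505,P[...,1]+.373)<.062
    obj=(near&(P[...,2]>.007))|(near&(P[...,2]>.003)&(S<50))
    x0,y0,x1,y1=win
    mb=((H>12)&(H<26)&(S>110)&(V>120)&near&(P[...,2]>.035)).astype(float)[y0:y1,x0:x1]
    mo=obj.astype(float)[y0:y1,x0:x1]
    def tops(ax,zb): return [disc(ax,.017,zb+.0055),disc(ax,.017,zb+.0175),disc(ax,.0135,zb+.028),disc(ax,.0135,zb+.040),disc(ax,.006,.11)]
    def cost(p,dbg=False):
        ax=p[:2]/1000;ang=p[2];zb=p[3]/1000
        pb=poly_brass(ax,ang,zb)
        o=fill(c,[pb,poly_brass(ax,ang,zb-.01),disc(ax,.048,.012),disc(ax,.048,0)]+tops(ax,zb),win=win)
        occ=fill(c,tops(ax,zb)+[disc(ax,.017,zb+.0055+k*.002) for k in range(6)],win=win)
        b=fill(c,[pb]+([poly_brass(ax,ang,zb-.01*k/4) for k in range(1,5)] if n=='side0' else []),win=win)
        bm=b*(1-occ)
        w=1-occ
        return (np.abs(bm-mb)*w).sum()+0.5*np.abs(o-mo).sum()
    best=None
    for a0 in np.radians([-140,-125,-110]):
        r=minimize(cost,[505,-373,a0,55],method='Nelder-Mead',options=dict(initial_simplex=np.array([[505,-373,a0,55],[509,-373,a0,55],[505,-369,a0,55],[505,-373,a0+.2,55],[505,-373,a0,59]]),maxiter=250))
        if best is None or r.fun<best.fun: best=r
        print(n,np.round(r.x[:2],1),np.degrees(r.x[2]).round(1),r.x[3].round(1),r.fun.round(1))
    p=best.x
    v=cv2.resize(cv2.cvtColor(im,cv2.COLOR_RGB2BGR)[y0:y1,x0:x1],None,fx=6,fy=6)
    for X in [poly_brass(p[:2]/1000,p[2],p[3]/1000),disc(p[:2]/1000,.048,.012),disc(p[:2]/1000,.0135,p[3]/1000+.04),disc(p[:2]/1000,.006,.11)]:
        q=(proj(c,X)-[x0-.5,y0-.5])*6;cv2.polylines(v,[np.round(q).astype(np.int32)],True,(255,0,255),1)
    cv2.imwrite(f'pics/fit_{n}.png',v)
E
python3 -c "
import cv2,numpy as np
a=[cv2.resize(cv2.imread(f'pics/fit_{n}.png'),(266,266)) for n in('w1','top0','side0')]
a=[cv2.resize(cv2.imread(f'pics/fit_{n}.png'),(400,400)) for n in('w1','top0')]
cv2.imwrite('pics/fits.png',np.hstack(a))"
```

```text
w1 [ 504.7 -374.6] -123.9 55.5 165.3
w1 [ 504.7 -374.6] -123.9 55.6 165.8
w1 [ 504.8 -374.6] -124.0 55.7 166.6
top0 [ 505.1 -373.9] -124.6 54.1 107.9
top0 [ 505.1 -374.3] -124.8 51.0 106.2
top0 [ 505.1 -374.4] -123.5 49.8 106.3
side0 [ 506.5 -377.9] -133.5 54.1 101.9
side0 [ 506.7 -378.5] -135.0 53.7 100.8
side0 [ 506.6 -378.5] -105.9 53.5 114.7
```

View pics/fits.png

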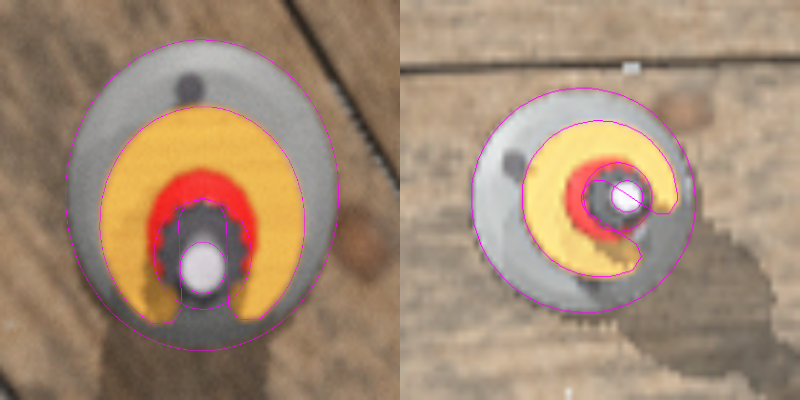

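The stand fit overlays well. In the wrist view the base, brass slot and stem top all coincide with the model. Axis is (0.5048,-0.3744), brass slot at -124°, brass top at about 55 mm. Now the spacer.

```bash
cat > sp.py <<'E'
from fit import *
def poly_sp(ax,ang,z):
    t=np.linspace(np.arcsin(17/32),np.pi-np.arcsin(13/32),40)
    o=np.c_[32*np.cos(t),32*np.sin(t)]
    s=np.linspace(-np.pi/2,-3*np.pi/2,20)
    inn=np.c_[7.5*np.cos(s),7.5*np.sin(s)]
    low=(o*[1,-1])[::-1]
    pts=np.vstack([o,[[-61,13],[-61,-13]],low,[[27,-17],[27,-10.5],[23,-7.5]],inn,[[23,7.5],[27,10.5],[27,17]]])/1000
    c,sn=np.cos(ang),np.sin(ang)
    return np.c_[pts@np.array([[c,sn],[-sn,c]])+ax,np.full(len(pts),z)]
def tab_polys(ax,ang):
    r=np.array([[-60.5,-6],[-33.5,-6],[-33.5,6],[-60.5,6]])/1000
    c,sn=np.cos(ang),np.sin(ang); q=r@np.array([[c,sn],[-sn,c]])+ax
    return [np.c_[q,np.full(4,z)] for z in np.linspace(.01,.058,8)]
def fit_sp(c,win,x0):
    im=c[0];hsv=cv2.cvtColor(im,cv2.COLOR_RGB2HSV);S=hsv[...,1].astype(int);V=hsv[...,2].astype(int)
    P=cloud(c); a,b,e,f=win
    near=np.hypot(P[...,0]-x0[0]/1000,P[...,1]-x0[1]/1000)<.075
    mo=(near&(P[...,2]>.003)&(S<60)&(V>100)).astype(float)[b:f,a:e]
    def cost(p):
        ax=p[:2]/1000
        m=fill(c,[poly_sp(ax,p[2],.01)],win=win); w=1-fill(c,tab_polys(ax,p[2]),win=win)
        return (np.abs(m-mo)*w).sum()
    x0=np.array(x0,float); sx=np.array([x0,x0+[4,0,0],x0+[0,4,0],x0+[0,0,.15]])
    r=minimize(cost,x0,method='Nelder-Mead',options=dict(initial_simplex=sx,maxiter=250))
    p=r.x; v=cv2.resize(cv2.cvtColor(im,cv2.COLOR_RGB2BGR)[b:f,a:e],None,fx=4,fy=4)
    for X in [poly_sp(p[:2]/1000,p[2],.01),tab_polys(p[:2]/1000,p[2])[-1]]:
        q=(proj(c,X)-[a-.5,b-.5])*4;cv2.polylines(v,[np.round(q).astype(np.int32)],True,(255,0,255),1)
    return p,r.fun,v
E
python3 - <<'E'
from sp import *
c=load('top0'); p,f,v=fit_sp(c,(235,185,300,250),[586,-166,np.radians(-25)]); print(p[:2],np.degrees(p[2]),f); v1=v
env.reach(np.array([.535,-.142,.17]),Rt(np.radians(-25)))
c=cam('wrist');save('w2',c[0]);np.savez('pics/w2.npz',*c)
P=cloud(c); print(env.sense()['t'],proj(c,[.586,-.166,.01]))
p,f,v=fit_sp(c,(180,40,400,330),[586,-166,np.radians(-25)]); print(p[:2],np.degrees(p[2]),f)
cv2.imwrite('pics/fitsp.png',np.hstack([cv2.resize(v1,(380,380)),cv2.resize(v,(380,500))[:380]]))
E
```

```text
[ 585.75396048 -163.06377409] -21.838125499850516 169.89484044598234
3.95 [[282.88827688 135.73408267]]
[ 585.06236831 -163.6043761 ] -21.87583190370595 110.23558631295656
```

View pics/w2.png

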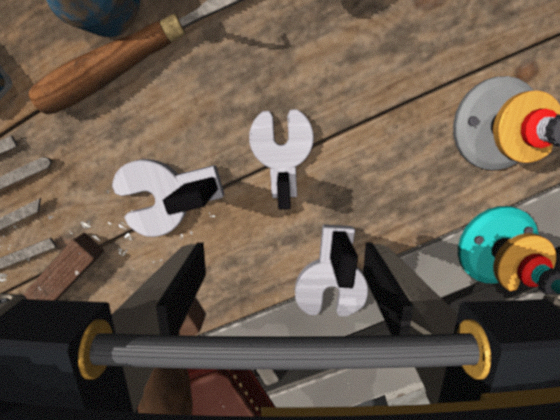

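View pics/fitsp.png

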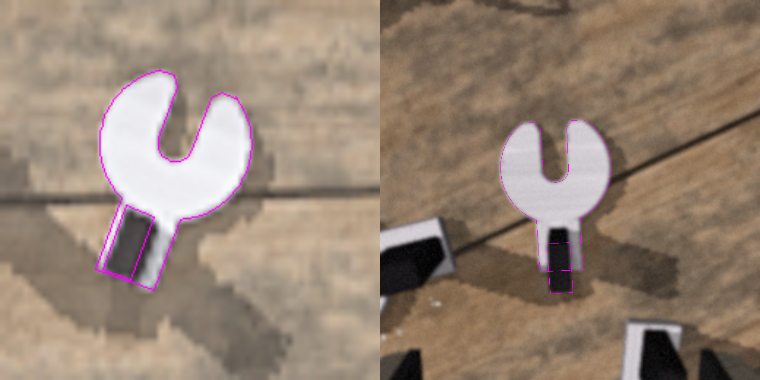

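The wrist view shows the small spacer at (282,140) with its tab at (284,190). The neighbouring big tab at (193,197) is close on the left finger's side, so I'll compute the clearances.

```bash
python3 - <<'E'
from sp import *
c=load('w2');P=cloud(c);V=c[0].max(-1)
a=np.radians(-21.9);u=np.array([np.cos(a),np.sin(a)]);v=np.array([-u[1],u[0]])
t0=np.array([.5851,-.1636])-.047*u; print('tab',t0)
img=np.zeros((400,600),np.uint8)
L=P[...,:2]-t0; s=L@u; t=L@v
m=(P[...,2]>.018)&(P[...,2]<.075)&(np.abs(s)<.08)&(np.abs(t)<.13)
for ss,tt,zz in zip(s[m],t[m],P[...,2][m]):
    img[int(200+ss*2000)%400,int(300+tt*2000)]=80+zz*2500
cv2.imwrite('pics/map.png',img)
for n in ['top0','side0']:
    P2=cloud(load(n));L=P2[...,:2]-t0; S=L@u; T=L@v
    for lab,lo,hi in [('big',.03,.13),('small',-.03,.03),('med',-.12,-.03)]:
        m=(P2[...,2]>.04)&(P2[...,2]<.08)&(np.abs(S)<.07)&(T>lo)&(T<hi)
        if m.any(): print(n,lab,m.sum(),'s',np.round(np.percentile(S[m],[2,98]),4),'t',np.round(np.percentile(T[m],[2,98]),4),'z',P2[...,2][m].max().round(3))
E
```

```text
tab [ 0.5414917  -0.14606957]
top0 big 126 s [-0.0057  0.0127] t [0.0684 0.1029] z 0.08
top0 small 63 s [-0.0117  0.0138] t [-0.0053  0.0062] z 0.061
top0 med 57 s [-0.0692 -0.0517] t [-0.0627 -0.0479] z 0.08
side0 big 336 s [-0.0054  0.0107] t [0.073  0.1058] z 0.077
side0 small 152 s [-0.0119  0.0131] t [-0.0031  0.0091] z 0.059
side0 med 168 s [-0.0695 -0.0518] t [-0.0595 -0.0446] z 0.077
```

View pics/map.png

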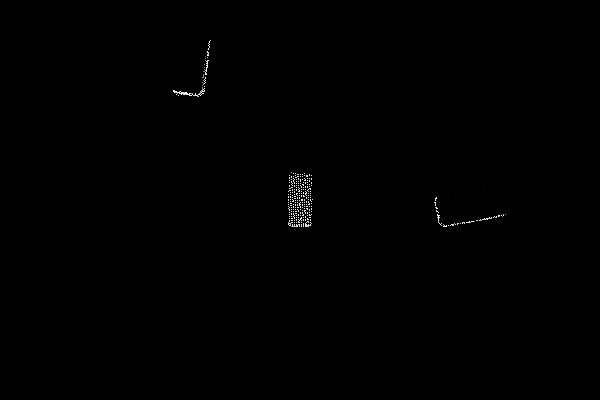

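The clearance from the left finger's back to the big tab is only 3.5 mm when centred. I'll offset the grasp 4 mm away from it, then let closing the jaws centre the tab.

```bash
python3 - <<'E'
from sp import *
a=np.radians(-21.9);u=np.array([np.cos(a),np.sin(a),0]);v=np.array([-u[1],u[0],0])
t0=np.array([.5415,-.1460,0]); R=Rt(a)
g=t0-.004*v
env.reach(g+[0,0,.085],R)
env.movel(g+[0,0,.018],rate=.12)
print(env.sense()['ee_pos'],env.sense()['wrist_force'])
effector.grasp(squeeze=50)
s=env.sense();print('w',s['gripper_width'],s['t'],s['wrist_force'])
env.movel(g+[0,0,.13],rate=.2)
env.pause(.1)
s=env.sense();print(s['ee_pos'],s['gripper_width'],s['wrist_force'],s['moment'],s['t'])
c=cam('wrist');save('w3',c[0]);np.savez('pics/w3.npz',*c)
E
```

```text
[ 0.54088609 -0.14984238  0.01899228] [ 0.39330073 -0.67182257 -0.31629175]
w 0.011664184177057382 6.275 [ 0.13729969  0.03609678 -0.07748449]
[ 0.53872681 -0.1494759   0.12830574] 0.011694628947044162 [-0.01766148 -0.5509764  -1.61224318] [0.09053695 0.04519366 0.00385236] 7.0833
```

View pics/w3.png

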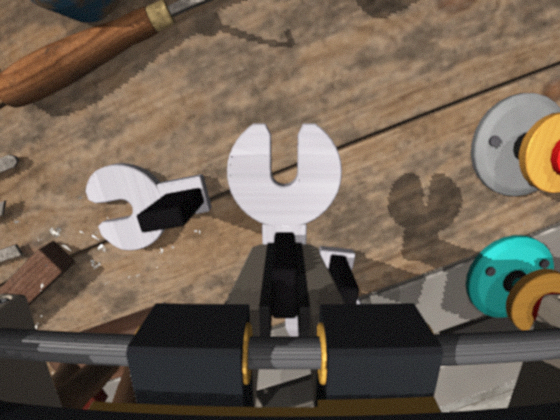

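```bash
python3 - <<'E'
from sp import *
c=load('w3');P=cloud(c)
ee=np.array([0.53872681,-0.1494759,0.12830574]); R=np.c_[Rt(np.radians(-21.9))]
a=np.radians(-21.9);u=np.array([np.cos(a),np.sin(a),0]);v=np.array([-u[1],u[0],0])
L=P-ee; s=L@u;t=L@v;z=L[...,2]
m=(np.abs(z+.01)<.02)&(s>.01)&(s<.09)&(np.abs(t)<.034)
flat=m&(s<.055)&(s>.02)
A=np.c_[s[flat],t[flat],np.ones(flat.sum())];co=np.linalg.lstsq(A,z[flat],rcond=None)[0]
print('plane slope u,v (deg), z at s=.047',np.degrees(co[:2]),co[2]+co[0]*.047,flat.sum())
print('extent s',np.percentile(s[m],[.5,99.5]),'t',np.percentile(t[m],[.5,99.5]))
hsv=cv2.cvtColor(c[0],cv2.COLOR_RGB2HSV)
win=(215,110,350,260);x0,y0,x1,y1=win
mo=(m&(hsv[...,1]<60)&(hsv[...,2]>90)).astype(float)[y0:y1,x0:x1]
for zt in (co[2]+co[0]*.047,-.009):
    def cost(p):
        ax=ee[:2]+p[0]/1000*u[:2]+p[1]/1000*v[:2]
        M=fill(c,[poly_sp(ax,a+p[2],ee[2]+zt)],win=win)
        d=np.abs(M-mo); return d[:105].sum()
    r=minimize(cost,[47,0,0],method='Nelder-Mead',options=dict(initial_simplex=np.array([[47,0,0],[50,0,0],[47,3,0],[47,0,.1]])))
    print(zt,np.round(r.x[:2],2),np.degrees(r.x[2]),r.fun)
print(env.sense()['tcp_rot'])
E
```

```text
plane slope u,v (deg), z at s=.047 [-0.50055065 -0.03406172] -0.007311809237842648 5512
extent s [0.01128308 0.07379173] t [-0.03107382  0.02983873]
-0.007311809237842648 [47.44 -0.75] -0.21656384248929664 288.4666666666667
-0.009 [47.19 -0.59] -0.5615432055957268 236.46274509803925
[[-9.27849094e-01 -3.18148638e-03 -3.72942271e-01]
 [ 3.72942047e-01  6.85756275e-04 -9.27854385e-01]
 [ 3.20770359e-03 -9.99994704e-01  5.50231705e-04]]
```

```bash
cat > ins.py <<'E'
from sp import *
A=np.array([.5048,-.3744,0]); a=np.radians(56.); u=np.array([np.cos(a),np.sin(a),0]);v=np.array([-u[1],u[0],0]); R=Rt(a)
CS,CV=.0473,-.00065
def tcp(s,z,dv=0): # spacer centre at s along u from axis, underside z
    return A+(s-CS)*u+(-CV+dv)*v+np.array([0,0,z+.019])
def st(tag=''):
    e=env.sense(); L=e['ee_pos']-A; f=e['wrist_force']
    print(tag,'t%.2f'%e['t'],'s%.2f v%.2f z%.2f'%((L@u+CS)*1e3,(L@v+CV)*1e3,(L[2]-.019)*1e3),'F u%.2f v%.2f z%.2f'%(f@u,f@v,f[2]),'M',np.round([e['moment']@u,e['moment']@v],3)); return e
E
python3 - <<'E'
from ins import *
p=env.sense()['ee_pos']
env.movel(p+[0,0,.06],rate=.25)
env.reach(tcp(-.062,.17),R)
st('hi')
env.movel(tcp(-.062,.075),rate=.15)
env.pause(.2);e=st('hover');print(np.round(e['tcp_rot'],4))
c=cam('wrist');save('w4',c[0]);np.savez('pics/w4.npz',*c,e['ee_pos'])
E
```

```text
hi t9.14 s-60.80 v0.21 z169.31 F u0.47 v0.32 z-0.48 M [-0.022  0.016]
hover t10.12 s-62.12 v-0.78 z76.26 F u0.20 v0.23 z-1.84 M [0.042 0.015]
[[-5.592e-01  1.500e-03  8.290e-01]
 [-8.290e-01 -1.500e-03 -5.592e-01]
 [ 4.000e-04 -1.000e+00  2.100e-03]]
```

View pics/w4.png

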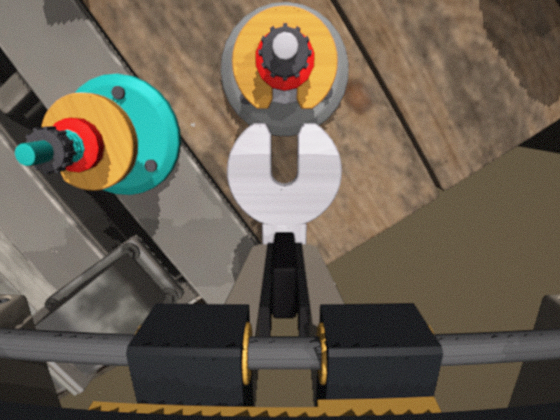

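```bash
python3 - <<'E'
from ins import *
z=np.load('pics/w4.npz');c=[z[k] for k in z.files];ee=c.pop()
P=cloud(c);hsv=cv2.cvtColor(c[0],cv2.COLOR_RGB2HSV);H,S,V=[hsv[...,i].astype(int) for i in range(3)]
win=(210,0,360,125);x0,y0,x1,y1=win
near=np.hypot(P[...,0]-A[0],P[...,1]-A[1])<.07
mb=((H>12)&(H<26)&(S>120)&(V>120)&near&(P[...,2]>.035)).astype(float)[y0:y1,x0:x1]
def cost(p):
    ax=p[:2]/1000;zb=p[3]/1000
    occ=fill(c,[disc(ax,.018,zb+k*.003) for k in range(1,14)]+[disc(ax,.0065,q) for q in np.linspace(zb+.04,.112,6)],win=win)
    occ[115:]=1
    return (np.abs(fill(c,[poly_brass(ax,p[2],zb)],win=win)-mb)*(1-occ)).sum()
x=np.array([504.8,-374.4,np.radians(-124),55.5])
r=minimize(cost,x,method='Nelder-Mead',options=dict(initial_simplex=np.vstack([x,x+np.diag([3,3,.1,4])])))
L=np.r_[r.x[:2]/1000,0]-A
print('axis',r.x[:2],np.degrees(r.x[2]),r.x[3],r.fun,'du %.2f dv %.2f'%(L@u*1e3,L@v*1e3))
# spacer
win=(215,110,355,240);x0,y0,x1,y1=win
Lp=P-ee
m=(np.abs(Lp[...,2]+.01)<.012)&(Lp@u>.01)&(Lp@u<.09)&(np.abs(Lp@v)<.036)
mo=(m&(S<60)&(V>90)).astype(float)[y0:y1,x0:x1]
def cost(p):
    ax=ee[:2]+p[0]/1000*u[:2]+p[1]/1000*v[:2]
    return np.abs(fill(c,[poly_sp(ax,a+p[2],ee[2]-.009)],win=win)-mo)[:110].sum()
r=minimize(cost,[47,0,0],method='Nelder-Mead',options=dict(initial_simplex=np.array([[47,0,0],[50,0,0],[47,3,0],[47,0,.1]])))
print('sp rel tcp',r.x[:2],np.degrees(r.x[2]),r.fun, 'v rel A',((ee-A)@v)*1e3+r.x[1],'s',((ee-A)@u)*1e3+r.x[0])
E
```

```text
axis [ 504.73415526 -374.35943944] -124.10245909442888 53.41355620933811 144.90048442906576 du -0.00 dv 0.08
sp rel tcp [46.85887008  0.5127575 ] -0.317313546437421 264.921568627451 v rel A 0.38582905241848087 s -62.56279248726388
```

```bash
sed -i 's/^CS,CV=.*/CS,CV=.0471,0.0/' ins.py; python3 - <<'E'
from ins import *
env.movel(tcp(-.045,.063),rate=.1); env.pause(.25)
b=[]
for i in range(4):
    e=env.sense();b.append(np.r_[e['wrist_force'],e['moment']]);env.pause(.03)
b=np.array(b);print('std',b.std(0).round(3)); b=b.mean(0); np.save('base.npy',b)
st('base')
z=.063
while z>.048:
    z-=.0006; env.movel(tcp(-.045,z),rate=.02)
    f=[]
    for i in range(2): 
        env.pause(.02);e=env.sense(); f.append(np.r_[e['wrist_force'],e['moment']])
    f=np.mean(f,0)-b
    print('%.2f act %.2f F u%.2f v%.2f z%.2f Mv %.3f'%(z*1e3,(e['ee_pos'][2]-.019)*1e3,f[:3]@u,f[:3]@v,f[2],f[3:]@v))
    if f[2]>1.2 or abs(f[3:]@v)>.12: break
st('end')
E
```

```text
std [0.49  0.209 0.219 0.022 0.011 0.024]
base t10.92 s-45.33 v-0.05 z63.13 F u-0.77 v0.53 z-1.30 M [-0.018  0.009]
62.40 act 62.37 F u0.13 v0.54 z0.74 Mv -0.009
61.80 act 61.74 F u0.02 v0.11 z0.37 Mv 0.027
61.20 act 61.16 F u-0.50 v0.21 z0.04 Mv 0.017
60.60 act 60.58 F u0.17 v0.36 z0.39 Mv -0.016
60.00 act 59.94 F u0.70 v0.39 z0.18 Mv 0.003
59.40 act 59.36 F u0.41 v0.39 z1.21 Mv 0.010
end t12.62 s-45.04 v0.02 z59.36 F u0.20 v0.50 z-0.71 M [-0.021 -0.005]
```

```bash
cat >> ins.py <<'E'
def rd(b,n=4):
    f=[]
    for i in range(n): 
        env.pause(.02);e=env.sense(); f.append(np.r_[e['wrist_force'],e['moment']])
    f=np.mean(f,0)-b
    return e,np.array([f[:3]@u,f[:3]@v,f[2],f[3:]@u,f[3:]@v])
E
python3 - <<'E'
from ins import *
b=np.load('base.npy'); z=.0594
while z>.048:
    z-=.0006; env.movel(tcp(-.045,z),rate=.03)
    e,f=rd(b,3)
    if f[2]>1.0 or abs(f[4])>.05: e,f=rd(b,6)
    print('%.2f act %.2f'%(z*1e3,(e['ee_pos'][2]-.019)*1e3),f.round(3))
    if f[2]>1.1 or abs(f[4])>.06: break
st('end')
E
```

```text
58.80 act 58.77 [-0.229  0.362  0.239 -0.015  0.006]
58.20 act 58.19 [ 0.053  0.235 -0.148 -0.022  0.006]
57.60 act 57.57 [0.401 0.195 0.828 0.008 0.012]
57.00 act 56.96 [ 0.04   0.014  0.335 -0.018  0.022]
56.40 act 56.34 [ 0.143 -0.07   0.455  0.008  0.009]
55.80 act 55.78 [ 0.175  0.034  0.552  0.012 -0.   ]
55.20 act 55.19 [-0.256 -0.09  -0.424 -0.01   0.005]
54.60 act 54.57 [-0.186  0.45  -0.022 -0.017 -0.034]
54.00 act 54.06 [-0.286 -0.429  0.66  -0.053  0.005]
53.40 act 53.65 [-0.351  0.202  3.193  0.043 -0.078]
end t15.72 s-45.08 v-0.18 z53.65 F u-0.73 v0.14 z1.34 M [ 0.06  -0.024]
```

Contact is at about 54.0 mm, which agrees with the visual estimate of 53.4–55.5. Now I'll slide in along u with force monitoring, easing z and the lateral offset to keep the forces low.

```bash
cat > slide.py <<'E'
from ins import *
import sys
s,z,dv,send,step=[float(x)/1000 for x in sys.argv[1:6]]
b=np.load('base.npy')
while s<send-1e-6:
    s=min(s+step,send); env.movel(tcp(s,z,dv),rate=.03)
    e,f=rd(b,3)
    L=e['ee_pos']-A
    print('cmd s%.1f z%.2f dv%.2f act s%.2f v%.2f z%.2f'%(s*1e3,z*1e3,dv*1e3,(L@u+CS)*1e3,L@v*1e3,(L[2]-.019)*1e3),f.round(2))
    if -f[0]>6 or abs(f[1])>4 or abs(f[2])>6: print('STOP');break
    if f[2]>2.5: z+=.0002
    elif f[2]<.3 and s<-.03: z-=.0002
    if abs(f[1])>1.5: dv+=.0003*np.sign(f[1])
st('end')
E
python3 slide.py -45 53.8 0 -24 2.5
```

```text
cmd s-42.5 z53.80 dv0.00 act s-42.37 v-0.14 z53.87 [-0.59  0.08  2.4  -0.11  0.02]
cmd s-40.0 z53.80 dv0.00 act s-39.84 v-0.03 z53.79 [-0.63  0.12  2.67 -0.07  0.08]
cmd s-37.5 z54.00 dv0.00 act s-37.10 v0.08 z53.90 [ 0.53 -0.31  2.15 -0.05 -0.03]
cmd s-35.0 z54.00 dv0.00 act s-34.93 v0.06 z53.94 [-0.82  0.43  2.18 -0.08  0.1 ]
cmd s-32.5 z54.00 dv0.00 act s-33.17 v0.05 z53.97 [-2.83 -0.09  1.68 -0.08  0.69]
cmd s-30.0 z54.00 dv0.00 act s-30.34 v-0.02 z54.01 [-4.64 -0.14  1.92 -0.11  1.  ]
cmd s-27.5 z54.00 dv0.00 act s-27.58 v0.01 z53.98 [-3.74 -0.35  1.29 -0.14  1.02]
cmd s-25.0 z54.00 dv0.00 act s-25.07 v0.00 z53.99 [-4.18 -0.23  1.24 -0.12  1.06]
cmd s-24.0 z54.00 dv0.00 act s-24.13 v-0.01 z54.02 [-4.85 -0.2   1.33 -0.11  1.18]
end t18.42 s-24.13 v-0.01 z54.02 F u-5.82 v-0.66 z-0.52 M [-0.12   1.184]
```

```bash
python3 - <<'E'
from h import *
c=cam('side');save('s1',c[0]);w=cam('wrist');save('w5',w[0])
a=cv2.resize(c[0][120:190,280:370],(720,560),interpolation=cv2.INTER_CUBIC)
b=cv2.resize(w[0][40:260,180:400],(560,560))
save('c3',cv2.resize(np.hstack([a,b]),(800,350)))
E
```

```text
(no output)
```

View pics/c3.png

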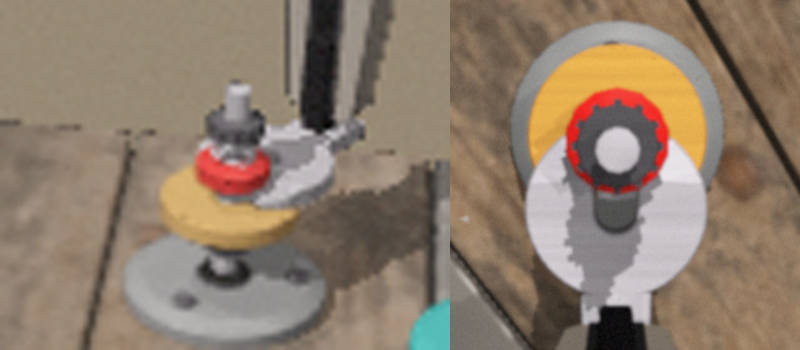

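The pictures show the prongs between the brass and the red collar, with the slot centred on the stem in the wrist view. Carrying on.

```bash
python3 slide.py -24 54.0 0 -2 2
```

```text
cmd s-22.0 z54.00 dv0.00 act s-20.62 v0.09 z53.82 [-1.2  -0.16  1.06 -0.06  0.51]
cmd s-20.0 z54.00 dv0.00 act s-19.71 v0.10 z53.91 [-2.07 -0.14  0.9  -0.06  0.57]
cmd s-18.0 z54.00 dv0.00 act s-18.01 v0.10 z53.96 [-2.4   0.61  0.86 -0.    0.75]
cmd s-16.0 z54.00 dv0.00 act s-15.87 v0.01 z53.98 [-2.82 -0.08  0.54 -0.06  0.8 ]
cmd s-14.0 z54.00 dv0.00 act s-13.77 v-0.00 z53.98 [-2.69 -0.08  0.35 -0.03  0.76]
cmd s-12.0 z54.00 dv0.00 act s-11.77 v0.01 z53.96 [-2.03  0.83  0.32 -0.06  0.75]
cmd s-10.0 z54.00 dv0.00 act s-9.79 v-0.02 z54.00 [-3.05 -0.08  0.68 -0.02  0.73]
cmd s-8.0 z54.00 dv0.00 act s-7.80 v0.01 z53.96 [-2.14 -0.14 -0.41 -0.04  0.74]
cmd s-6.0 z54.00 dv0.00 act s-5.79 v-0.01 z54.01 [-2.06 -0.39 -0.07 -0.05  0.76]
cmd s-4.0 z54.00 dv0.00 act s-3.78 v0.05 z53.95 [-2.56  0.06 -0.16 -0.04  0.74]
cmd s-2.0 z54.00 dv0.00 act s-1.77 v0.02 z53.98 [-2.46  0.01 -0.45 -0.05  0.75]
end t21.82 s-1.77 v0.02 z53.98 F u-2.81 v-0.66 z-2.23 M [-0.123  0.799]
```

```bash
python3 slide.py -2 54.0 0 2.1 0.7
```

```text
cmd s-1.3 z54.00 dv0.00 act s-1.33 v0.03 z53.99 [-2.91  0.28 -0.46 -0.03  0.83]
cmd s-0.6 z54.00 dv0.00 act s-0.59 v0.03 z54.00 [-3.43  0.47  0.1  -0.04  0.82]
cmd s0.1 z54.00 dv0.00 act s0.18 v-0.00 z54.00 [-2.92  0.4  -0.69 -0.02  0.84]
cmd s0.8 z54.00 dv0.00 act s0.88 v0.01 z54.01 [-3.2  -0.02 -0.07 -0.05  0.82]
cmd s1.5 z54.00 dv0.00 act s1.38 v-0.02 z54.01 [-3.54  0.14  0.18 -0.03  0.96]
cmd s2.1 z54.00 dv0.00 act s1.70 v0.00 z54.04 [-4.66  0.75  0.42 -0.03  1.23]
end t23.62 s1.70 v0.00 z54.04 F u-4.71 v0.33 z-1.38 M [-0.052  1.226]
```

Home contact came at about +1.4 mm, as expected from the slot's 1.5 mm play. I'll back off to centre, check, then release.

```bash
python3 - <<'E'
from ins import *
b=np.load('base.npy')
env.movel(tcp(.0004,.0538),rate=.03); e,f=rd(b,4); st('pre'); print(f.round(2))
c=cam('side');save('s2',c[0]);w=cam('wrist');save('w6',w[0]);np.savez('pics/w6.npz',*w)
save('c4',cv2.resize(np.hstack([cv2.resize(c[0][120:190,280:370],(720,560),interpolation=cv2.INTER_CUBIC),cv2.resize(w[0][40:300,150:410],(560,560))]),(800,350)))
E
```

```text
pre t23.93 s0.98 v-0.04 z53.80 F u-3.11 v0.75 z-1.41 M [-0.032  0.68 ]
[-2.65  0.52  0.29  0.03  0.68]
```

View pics/c4.png

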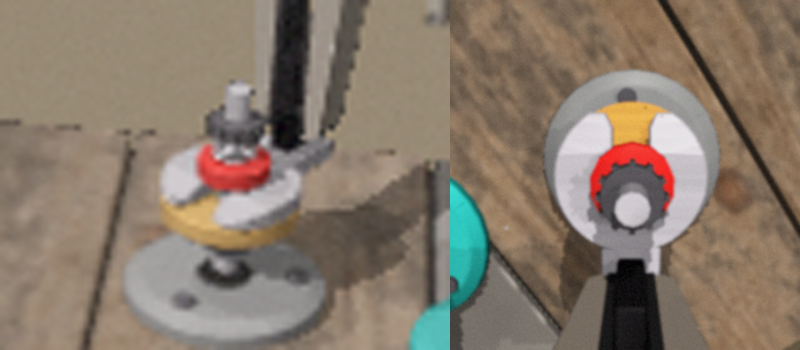

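```bash
python3 - <<'E'
from ins import *
b=np.load('base.npy')
env.movel(tcp(-.0004,.0537),rate=.03); e,f=rd(b,4); st('pre'); print(f.round(2))
effector.release(); env.pause(.1); st('rel'); print(env.sense()['gripper_width'])
p=env.sense()['ee_pos']; 
env.movel(p+[0,0,.075],rate=.15); 
env.movel(env.sense()['ee_pos']-.06*u,rate=.2); st('up'); env.pause(.2)
c=cam('side');save('s3',c[0]);w=cam('wrist');save('w7',w[0]);np.savez('pics/w7.npz',*w);t=cam('top');np.savez('pics/top7.npz',*t);np.savez('pics/side7.npz',*c)
save('c5',cv2.resize(np.hstack([cv2.resize(c[0][120:190,280:370],(720,560),interpolation=cv2.INTER_CUBIC),cv2.resize(w[0][:300,130:430],(560,560)),cv2.resize(t[0][210:275,320:385],(560,560))]),(800,243)))
# fit spacer in wrist view and plane in depth
P=cloud(w);hsv=cv2.cvtColor(w[0],cv2.COLOR_RGB2HSV)
r=np.hypot(P[...,0]-A[0],P[...,1]-A[1]);L=P-A
m=(r<.033)&(r>.019)&(P[...,2]>.058)&(P[...,2]<.07)&(hsv[...,1]<70)&(L@u<.009)
q=np.linalg.lstsq(np.c_[(L@u)[m],(L@v)[m],np.ones(m.sum())],P[...,2][m],rcond=None)[0];print('plane deg',np.degrees(q[:2]),'top z',q[2],m.sum())
for n,cc in (('w',w),('t',t),('s',c)):
    P=cloud(cc);h=cv2.cvtColor(cc[0],cv2.COLOR_RGB2HSV);r=np.hypot(P[...,0]-A[0],P[...,1]-A[1])
    k=(r<.025)&((h[...,0]<6)|(h[...,0]>174))&(h[...,1]>150)&(P[...,2]>.05);print(n,'red z',np.percentile(P[k][:,2],[5,25,50,75,90]).round(4))
E
```

```text
pre t24.35 s0.34 v-0.04 z53.70 F u0.38 v-0.89 z-1.05 M [0.033 0.059]
[0.04 0.39 0.61 0.05 0.09]
rel t25.68 s-0.44 v-0.00 z53.70 F u-0.16 v-0.01 z-0.04 M [-0.04   0.019]
0.09204653716406247
up t26.78 s-61.01 v1.39 z126.81 F u0.53 v0.54 z-0.14 M [-0.046 -0.012]
plane deg [ 0.04801941 -0.00036427] top z 0.06557069663507262 2435
w red z [0.0741 0.075  0.0756 0.0763 0.0771]
t red z [0.072  0.0739 0.0749 0.0762 0.0784]
s red z [0.068  0.0705 0.0732 0.0747 0.0756]
```

View pics/c5.png

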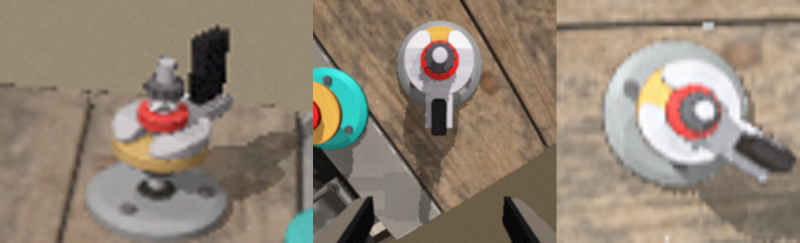

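View pics/w7.png

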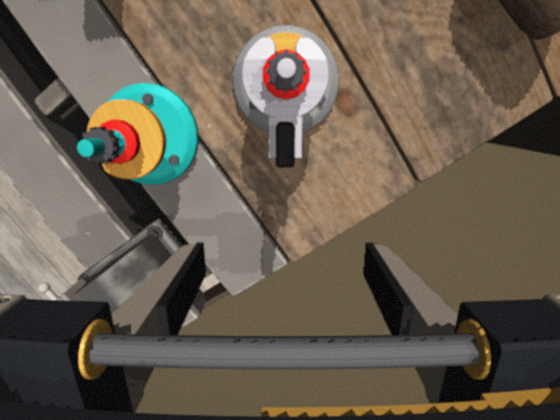

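Flat to 0.05°, and the tab side is opposite. One last check on the centring, from the same picture.

```bash
python3 - <<'E'
from ins import *
w=load('w7');P=cloud(w);hsv=cv2.cvtColor(w[0],cv2.COLOR_RGB2HSV);win=(225,15,345,125);x0,y0,x1,y1=win
L=P-A;m=(P[...,2]>.053)&(P[...,2]<.072)&(hsv[...,1]<75)&(np.hypot(L[...,0],L[...,1])<.06)
mo=m.astype(float)[y0:y1,x0:x1]
occ=fill(w,[disc(A[:2],.019,z) for z in np.linspace(.062,.1,14)],win=win); occ[100:]=1
def cost(p):
    ax=A[:2]+p[0]/1000*u[:2]+p[1]/1000*v[:2]
    return (np.abs(fill(w,[poly_sp(ax,a+p[2],.0645)],win=win)-mo)*(1-occ)).sum()
r=minimize(cost,[0,0,0],method='Nelder-Mead',options=dict(initial_simplex=np.array([[0,0,0],[3,0,0],[0,3,0],[0,0,.1]])))
print(r.x[:2],np.degrees(r.x[2]),r.fun)
E
```

```text
[-0.28863354  0.63448583] 0.7970120033037629 121.59594002306804
```

```bash
python3 - <<'E'
from h import *
workorder.finish_job(); print(env.sense()['t'])
E
```

```text
the job is handed in; nothing more can be done
the job is handed in; nothing more can be done
```

I slid the smallest grey spacer onto the grey stand, between the brass spacer and the red collar, let go of it, and handed the job in. My last clock reading was 26.8 s, well inside the 45 s limit. No verdict was reported.

**How it went:**
- **Height:** I found the brass top by touch at about 54 mm. The pictures had suggested 53.4 to 55.5 mm.
- **Sliding in:** The wrist force peaked at about 6 N against the 20 N limit. The slot end touched the stem about 1.4 mm past centre, so I backed off to centre before releasing.

**Last checks, after release:**

| Check | Measured | Allowed |
|---|---|---|
| Spacer tilt | 0.05° | 3.5° |
| Spacer centre from stem axis | about 0.7 mm | 3 mm |
| Slot away from exactly opposite | about 1° | about 30° |
| Collar rise (rough, from depth images) | about 4 mm | 2.5 to 6 mm |

The gripper is clear of everything. I never went near the mallet, oil can or former, but took no final measurement of them. I also did not measure the brass spacer's angle at the end, though sideways forces stayed under 1 N while sliding in.

**Disagreements:**
- The side camera put the stand's axis about 4 mm away from where the top and wrist cameras did. I used the wrist view.
- Two wrist-view measurements of how the spacer sat sideways in the gripper differed by about 1 mm. I used a middle value, and the spacer went in with almost no sideways force.

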